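# Rake the broken specimen out of the guard into the scrap bin

### The job

Clear the three broken plaster pieces from under the wire guard: lift the rake off its double hook, set it down on the open end of the deck and let go, then take it again by the black grip at the end of its handle and push all three pieces off the far end of the deck into the bin. Touch the pieces only with the rake, never with the gripper. Finally draw the rake back out of the guard and leave it lying flat on the open part of the deck; leave the whole beam, the beaker and the jar where they are.

Things in the scene. Friction and masses are not known exactly. Their poses are not given: they have to be found in the camera images.
- deck: fixed raised deck, dark steel top on a grey base, 200 wide (its x) by 420 long (its y, -210 to +210), flat top 80 above the bench. Origin: centre of its underside. Open from y = -210 to +80; a wire guard covers y = +80 to +210: side walls 35 high, 174 apart, a roof of bars with its lower side 122 above the deck top. Its ends are open: the rake enters at y = +80, pieces leave at y = +210
- bin: fixed open grey scrap bin, 220 (its x) by 170 (its y) by 62 high, walls 4, on the bench 3 mm from the deck's far end (rim 18 below the deck top). Same directions as the deck. Origin: centre of its underside
- rack: fixed plywood upright (120 wide, 300 high, face at its x = +140) with a double hook: two 8 mm steel prongs, 40 apart (y), level, running from the upright along -x to x = -25, top at height 205, ends turned up 12 higher. Origin: on the bench, under the place where the rake's arch hangs
- rake: rake, 210 long, 0.3 kg, hanging level by its arch. Blade at its -x end: aluminium, 140 wide (y), 45 high, 8 thick, flat pushing face at x = -85. Steel bar 14 wide along x. Black grip from x = 80 to 125, 22 wide (y), 40 high. Blade and grip stand on the flat underside. Origin: on the underside, below the arch; it balances there. To unhook: lift 20 to 40, then move 60 or more along its -x
- rake_tab (a point): centre of the flat tab on top of the rake's steel arch, 93 above its underside: 40 wide (rake y), 10 thick (rake x), z = 70 to 108; pinch it along the rake's x while it hangs. The arch is 78 wide (y), 10 thick, its opening z = 32 to 58
- rake_grip (a point): centre of the black grip, 26 above the rake's underside, 102.5 behind the rake's origin along its +x: pinch it along the rake's y. While the rake hangs, the prongs and the upright leave no room for this grasp
- rake_blade (a point): middle of the lower edge of the blade's pushing face, on the underside, at x = -85 of the rake
- piece_long: broken plaster piece, 75 long (x), 38 wide, 38 high, lying on the deck under the guard, about 0.2 kg. Origin: centre of its underside
- piece_short: broken plaster piece, 62 long (x), 38 wide, 38 high, under the guard. Origin: centre of its underside
- piece_flat: broken plaster piece, 60 long (x), 36 wide, 26 high, under the guard. Origin: centre of its underside
- piece_long_mid (a point): middle of piece_long, 19 above its underside
- piece_short_mid (a point): middle of piece_short, 19 above its underside
- piece_flat_mid (a point): middle of piece_flat, 13 above its underside
- beam: whole plaster test beam, 160 (x) by 40 by 40, lying on the bench; leave alone. Origin: centre of underside
- beaker: glass beaker, radius 36, 95 high, standing; leave alone. Origin: centre of underside
- jar: amber jar, radius 32, 100 high, standing; leave alone. Origin: centre of underside

How it is judged:
By the outcome, as a careful person would: the job done as asked, in the order asked, and still so for the second after the job is handed in, with the robot touching nothing.
It also fails if it takes over 53 s, if anything falls off the work surface, if the arm or the gripper's body presses on something with over 40 N, if the wrist force passes 120 N, or if a joint passes its speed limit or range.

### The arm

A 7-joint arm with a two-finger parallel gripper is mounted at the origin on the work surface. World frame = base frame: x ahead of the robot, y to its left, z up, the work surface at z = 0. Lengths are in mm, angles in rad, forces in N, time in s.
With the tool pointing down it reaches from about 400 to 850 mm from the base axis. Payload 4.5 kg.
Tool frame: the origin (TCP) lies at the very end of the fingers, on their centre line; the grasp point (between the pads) lies 19 mm behind it; z points along the fingers, y is the line along which they close (so a half turn about z gives the same grasp; the last joint's range is limited). The gripper opens to 85 mm and grips with 20 to 120 N. Pads are 22 mm wide; open, the fingers measure 114 mm over their backs; the gripper's body (76 mm by 85 mm) begins 54 mm behind the grasp point. The pads swing forward as they close: fully open they stand 13 mm farther back than shut.
Start: joints at [-1.118, 0.689, -0.195, 1.565, 0.157, 0.902, -0.215], TCP at [254.149, 571.019, 231.317] pointing down, gripper open.
Joint ranges: [-3.01, 3.01], [-0.46, 2.08], [-1.47, 1.51], [0.13, 2.56], [-1, 4.14], [0.04, 2.09], [-2.66, 2.66]. Speed limits (rad/s): [2.57, 2.57, 3.14, 3.14, 3.14, 3.14, 3.14].

### API

Orientations are given as a unit quaternion [x, y, z, w].
In Python, from station import manip gives the robot as it stands. The module is installed in compiled form; this text tells all that it offers.
- The arm moves only by the shell command python3 -m creep 'ROWS' [OPENING]. ROWS is JSON, a list of rows, each a list of 2 entries, a list of its own where there are three numbers: the shift along the tool's x, y, z each as a share of 0.03 m, from -1 to 1, then the turn, a rotation vector about the tool's x, y, z each as a share of 360 degrees, from -1 to 1. In form: [[[dx, dy, dz], [rx, ry, rz]], ...]. A call has 1 to 12 rows; each row shifts and turns the commanded pose from where the row before left it, along the tool's axes as they then stand; what a row does not reach is not made up. A row lasts 1/8 s, in which the tool goes at most 62.5 mm and 10.7 degrees, less where a joint would pass 70% of its speed; a pose out of reach is approached as far as the arm can. A call with a number of a shift or a turn outside -1 to 1 is refused whole. A call with a gripper value outside its range is refused whole. OPENING is the closure, from 0 (fully open) to 1 (shut), set as the call begins (- or left out, the last holds). The fingers move at their own pace and stop on an object; the grip force is fixed at half the most. Time passes only in rows, so rows that do not move let the fingers close. It gives the time, the measured TCP pose, the force, the opening and the grip force at its end, in the units of the state.
- manip.sense(): the state, without advancing time (a new reading comes with each control period).
- manip.camera(name): name is "side" or "top" or "wrist"; returns a dict with "img" (420x560x3 uint8, red, green, blue), "range_z" (420x560 float32, mm along the optical axis (not along the pixel's ray), 0 where there is no reading), "fx", "fy", "cx", "cy" (pixels), "extrinsics" (4x4, takes a point from camera to world coordinates). Camera axes: x right, y up, looking along -z (the intrinsics and any distortion apply to the point x, -y, -z); pixel columns grow to the right and rows downward; lengths in mm; the calibration is good to about 2 mm. A picture is of the moment at which its call begins.
- manip.hand_in(): hands the job in; it is judged then, once.
The state is a dict: "t": time; "joint_pos": joint angles; "qvel": joint speeds; "joint_efforts": joint torques, N m; "ee_pos": TCP position; "tcp_rot": TCP orientation; "force": force on the tool from outside, world axes, zero at the start; "torque": the same for the moment, N m; "finger_gap": opening from 0.0 (shut) to 1.0 (fully open); "grasp_force": force on a finger pad.
Only numpy, scipy, OpenCV 4.12 (cv2) and the standard library are available. Lean on these libraries where they do the work, as an engineer would, in place of code of your own. Each camera call takes 0.05 s, during which the arm holds its last target. There are 200 camera calls.

## Working session

There is one attempt and no reset: what is moved stays moved. The work goes in short steps, Python scripts to look and compute and a shell command to move; the robot and the scene stay as the last step left them, time stands still between calls to the robot, and variables do not carry over. Pictures are saved under pics/ and viewed, at most 10 in all, crops included, and the job is handed in when it is done.

```bash
mkdir -p pics; cat > h.py <<'E'
from station import manip
import numpy as np, cv2
def shot(name,fn=None):
    c=manip.camera(name); np.savez(f'/tmp/{name}.npz',**{k:np.array(v) for k,v in c.items()})
    cv2.imwrite(fn or f'pics/{name}.png',cv2.cvtColor(c['img'],cv2.COLOR_RGB2BGR)); return c
def load(name): return np.load(f'/tmp/{name}.npz')
def cloud(c):
    d=c['range_z'];v,u=np.mgrid[0:d.shape[0],0:d.shape[1]]
    P=np.stack([(u-c['cx'])/c['fx']*d,-(v-c['cy'])/c['fy']*d,-d,np.ones_like(d)],-1)
    return (P@np.array(c['extrinsics']).T)[...,:3]
E
python3 -c "
from h import *
a=shot('top');b=shot('side');print(a['extrinsics'],b['extrinsics'],a['fx'])
cv2.imwrite('pics/both.png',cv2.resize(np.vstack([cv2.imread('pics/top.png'),cv2.imread('pics/side.png')]),None,fx=.7,fy=.7))
print(manip.sense())"
```

```text
[[-2.61807330e-02  9.84195355e-01 -1.75140149e-01  3.16050070e+02]
 [-9.99655075e-01 -2.61391602e-02  2.54460545e-03  1.10315559e+02]
 [-2.07362757e-03  1.75146359e-01  9.84540224e-01  1.64552994e+03]
 [ 0.00000000e+00  0.00000000e+00  0.00000000e+00  1.00000000e+00]] [[ 9.49166768e-01  1.99056683e-01 -2.43841922e-01  2.32265038e+02]
 [-3.14763594e-01  5.94025566e-01 -7.40309062e-01 -9.64815651e+02]
 [-2.51513047e-03  7.79429319e-01  6.26485124e-01  1.06254262e+03]
 [ 0.00000000e+00  0.00000000e+00  0.00000000e+00  1.00000000e+00]] 541.7323878882521
{'t': 0.1, 'joint_pos': array([-1.1181874 ,  0.68990586, -0.19451922,  1.56622891,  0.15726395,
        0.90251461, -0.2150915 ]), 'qvel': array([ 0.00053835, -0.00143719, -0.00037669, -0.00311808,  0.00098589,
        0.00036114,  0.00026709]), 'joint_efforts': array([-2.89517877e-03, -5.40606880e+01, -1.27150789e+00, -1.58986062e+01,
        9.33488889e-03,  4.43286510e-03, -1.86692569e-05]), 'ee_pos': array([253.96664446, 570.43567996, 230.56360197]), 'tcp_rot': array([ 2.07847786e-01,  9.78160826e-01, -8.25404493e-04, -1.26503149e-04]), 'force': array([ 0.7817521 ,  0.23872728, -0.30199537]), 'torque': array([ 0.00838109, -0.01062688, -0.00063172]), 'grasp_force': 0.0, 'finger_gap': 0.9990197936321027}
```

View pics/top.png

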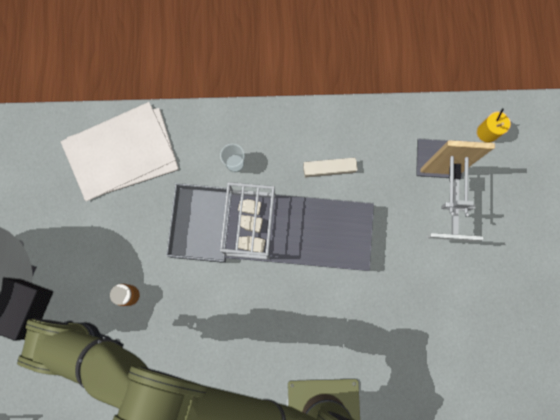

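View pics/side.png

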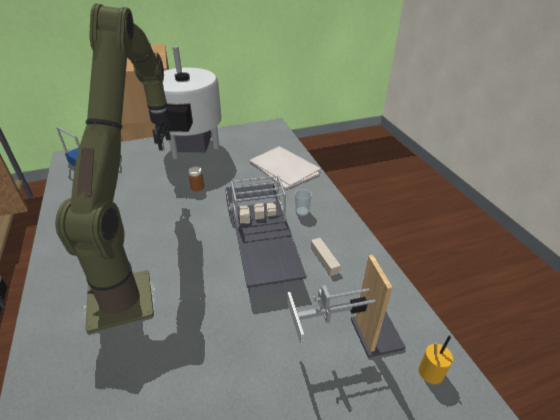

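Top view: bin at about (200,222), guard at (248,220), the three pieces at (251,207), (251,224), (250,244), open deck to (373,235). The rake hangs at (460,205) with its blade at (457,237), towards the robot. I'll measure these from the depth data and enlarged crops.

```bash
python3 -c "
from h import *
c=load('top');P=cloud(c)
# deck top fit
def rect(m,n):
    p=P[m][:,:2].astype(np.float32);r=cv2.minAreaRect(p);print(n,m.sum(),np.round(r[0],1),np.round(r[1],1),round(r[2],2),'z',np.median(P[m][:,2]).round(1))
v,u=np.mgrid[0:420,0:560];z=P[...,2]
def box(a,b,c_,d):return (u>a)&(u<b)&(v>c_)&(v<d)
m=box(275,380,185,280)&(abs(z-80)<8);rect(m,'deck open')
rect(box(215,280,175,265)&(abs(z-80)<8),'deckguard')
rect(box(215,280,175,265)&(z>190)&(z<225),'roof')
rect(box(160,230,175,270)&(z>50)&(z<70),'binrim')
rect(box(425,490,228,245)&(z>150),'blade')
for n,(y0,y1) in dict(p1=(198,216),p2=(216,232),p3=(235,252)).items(): rect(box(236,270,y0,y1)&(z>98)&(z<130),n)
m=box(435,485,185,228)&(z>130)
rect(m,'arch');print(np.histogram(z[m],bins=range(130,330,10)))
rect(box(435,485,170,228)&(z>240),'tab')
t=c['img'][:,:,::-1]
A=cv2.resize(t[165:275,215:285],None,fx=5.4,fy=5.4,interpolation=2);B=cv2.resize(t[135:245,425:495],None,fx=5.4,fy=5.4,interpolation=2)
cv2.imwrite('pics/crop.png',np.hstack([A,B]))
"
```

```text
deck open 6246 [527.2 -12.5] [287.6 201.5] 83.27 z 81.4
deckguard 1884 [544.2 191.7] [159.3 199.8] 88.3 z 81.2
roof 853 [552.2 197.8] [128.8 191. ] 82.94 z 210.0
binrim 435 [570.4 349.5] [170.6 221. ] 83.34 z 61.4
blade 323 [ 426.3 -154.4] [ 58.4 570.5] 16.78 z 189.3
p1 191 [597.5 199.5] [59.8 50.6] 76.56 z 106.2
p2 235 [553.8 194.4] [58.7 38.7] 76.19 z 117.8
p3 307 [494.9 194.2] [73.4 38. ] 76.72 z 117.7
arch 613 [ 438.8 -165.6] [101.1 595.6] 33.61 z 204.7
(array([  0,   0,   0,   3, 106, 137,  18, 124,  83,  28,  19,  17,  61,
         8,   0,   0,   0,   0,   0]), array([130, 140, 150, 160, 170, 180, 190, 200, 210, 220, 230, 240, 250,
       260, 270, 280, 290, 300, 310, 320]))
tab 102 [ 454.  -137.1] [ 28.4 565.8] 26.26 z 256.7
```

View pics/crop.png

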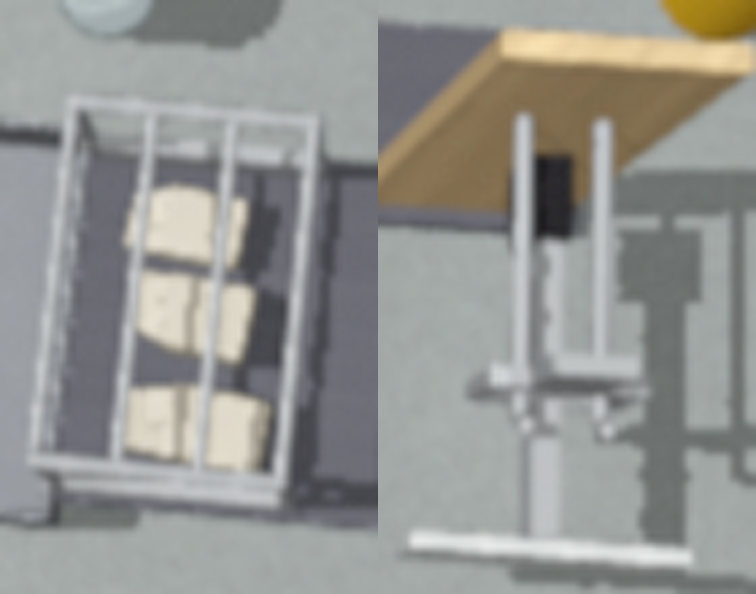

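The crop shows the three pieces side by side at crop (188,228), (197,318), (197,428). The tab/arch line is near (565,375) in the right half, the blade runs (410,540)–(690,557), and the grip sits between the prongs at (555,195). Next I'll refine the rake pose with the outliers removed.

```bash
python3 -c "
from h import *
c=load('top');P=cloud(c);v,u=np.mgrid[0:420,0:560];z=P[...,2]
def rect(m,n):
    m=m&(P[...,1]<-200)&(P[...,1]>-600)
    p=P[m][:,:2].astype(np.float32);r=cv2.minAreaRect(p);vx=cv2.fitLine(p,2,0,.01,.01).ravel();print(n,m.sum(),np.round(r[0],1),np.round(r[1],1),round(r[2],2),'z',np.percentile(P[m][:,2],[5,50,95]).round(1),'line',np.degrees(np.arctan2(vx[1],vx[0])).round(1),'med',np.median(p,0))
def box(a,b,c_,d):return (u>=a)&(u<=b)&(v>=c_)&(v<=d)
rect(box(425,490,228,245)&(z>170)&(z<215),'blade')
rect(box(435,485,190,228)&(z>235),'tab')
rect(box(450,470,212,236)&(z>150)&(z<190),'bar')
rect(box(452,470,160,185)&(z>150)&(z<195),'grip')
s=load('side');P=cloud(s);z=P[...,2]
rect((z>235)&(P[...,0]<560)&(P[...,0]>480)&(P[...,1]<-250),'tab side')
rect((z>150)&(z<230)&(P[...,0]<470)&(P[...,0]>400),'blade side')
d=np.array([535,52]);a=np.radians(-6.75);R=np.array([[np.cos(a),-np.sin(a)],[np.sin(a),np.cos(a)]])
for p in [(597,199.5),(553.8,194.4),(494.9,194.2)]: print((np.array(p)-d)@R)
t=s['img'][265:375,270:410,::-1];cv2.imwrite('pics/c2.png',cv2.resize(t,None,fx=5.4,fy=5.4,interpolation=2))
"
```

```text
blade 262 [ 500.2 -366.5] [139.8  29.5] 84.63 z [173.4 191.4 198.3] line 84.5 med [ 490.69214 -365.8954 ]
tab 93 [ 571.3 -373. ] [43.1 11.5] 84.5 z [239.2 255.5 261. ] line 83.2 med [ 569.27155 -369.8142 ]
bar 153 [ 521.9 -367.2] [69.5 37.9] 11.94 z [167.  180.  187.1] line -6.6 med [ 524.693   -367.59674]
grip 203 [ 679.1 -389.9] [45.4 95.4] 55.6 z [158.1 186.2 192.7] line -23.2 med [ 671.0557  -383.66412]Traceback (most recent call last):
  File "<string>", line 13, in <module>
    rect((z>235)&(P[...,0]<560)&(P[...,0]>480)&(P[...,1]<-250),'tab side')
    ~~~~^^^^^^^^^^^^^^^^^^^^^^^^^^^^^^^^^^^^^^^^^^^^^^^^^^^^^^^^^^^^^^^^^^
  File "<string>", line 6, in rect
    p=P[m][:,:2].astype(np.float32);r=cv2.minAreaRect(p);vx=cv2.fitLine(p,2,0,.01,.01).ravel();print(n,m.sum(),np.round(r[0],1),np.round(r[1],1),round(r[2],2),'z',np.percentile(P[m][:,2],[5,50,95]).round(1),'line',np.degrees(np.arctan2(vx[1],vx[0])).round(1),'med',np.median(p,0))
                                                            ~~~~~~~~~~~^^^^^^^^^^^^^^^
cv2.error: OpenCV(4.12.0) /io/opencv/modules/imgproc/src/linefit.cpp:50: error: (-215:Assertion failed) count > 0 in function 'fitLine2D_wods'
```

```bash
cat >> h.py <<'E'
from scipy.spatial.transform import Rotation as Rn
D=np.array([535,52.]);A=np.radians(-6.75);RD=np.array([[np.cos(A),-np.sin(A)],[np.sin(A),np.cos(A)]])
def todeck(p): return (np.array(p[:2])-D)@RD
def fromdeck(p): return D+RD@np.array(p)
def go(x,y,z,yaw,tool=True):
    "remaining shift in tool-axis units of 30mm (after-turn axes), turn share; yaw = world yaw of tool y"
    s=manip.sense();R=Rn.from_quat(s['tcp_rot']);M=R.as_matrix()
    a=np.radians(yaw);ty=np.array([np.cos(a),np.sin(a),0])
    if ty@M[:,1]<0: ty=-ty
    T=np.stack([np.cross(ty,[0,0,-1]),ty,[0,0,-1]],1)
    rv=(R.inv()*Rn.from_matrix(T)).as_rotvec()/(2*np.pi)
    d=np.array([x,y,z])-s['ee_pos']
    print('t',round(s['t'],2),'tcp',s['ee_pos'].round(1),'deck',todeck(s['ee_pos']).round(1),'d',d.round(1),'gap',round(s['finger_gap'],3),'grip',round(float(s['grasp_force']),1),'F',s['force'].round(1))
    print(' shift now-axes',(M.T@d/30).round(3),' after-turn axes',(T.T@d/30).round(3),'turn',rv.round(4))
    print(' joints',s['joint_pos'].round(2))
E
python3 -m creep '[[[0,0,-1],[0,0,0.0222]],[[0,0,-1],[0,0,0.0222]],[[0,0,-1],[0,0,0.0222]],[[0,0,0],[0,0,0.0222]],[[0,0,0],[0,0,0.0222]],[[0,0,0],[0,0,0.0222]],[[0,0,0],[0,0,0.0222]],[[0,0,0],[0,0,0.0222]],[[0,0,0],[0,0,0.0222]],[[0,0,0],[0,0,0]]]'
python3 -c "
from h import *
go(571,-373,320,-5.8)
for p in [(597,199.5),(553.8,194.4),(494.9,194.2)]: print(todeck(p))"
```

```text
t: 1.35
ee_pos: [253.9, 570.8, 320.8]
tcp_rot: [0.742, 0.67, -0.0, 0.0]
force: [-0.4, 0.1, -0.1]
finger_gap: 1.0
grasp_force: 0.0
t 1.35 tcp [253.9 570.8 320.8] deck [-340.2  482.1] d [ 3.171e+02 -9.438e+02 -8.000e-01] gap 1.0 grip 0.0 F [-0.4  0.1 -0.1]
 shift now-axes [-30.223  13.71    0.062]  after-turn axes [-3.0229e+01  1.3696e+01  2.7000e-02] turn [ 0.      0.0002 -0.0001]
 joints [-1.31  0.6   0.16  1.46 -0.1   1.09 -1.24]
[ 44.23347821 153.76491604]
[  1.93236159 143.62265134]
[-56.53586304 136.50108494]
```

```bash
python3 -m creep '[[[-0.97,0.44,0],[0,0,0]],[[-0.97,0.44,0],[0,0,0]],[[-0.97,0.44,0],[0,0,0]],[[-0.97,0.44,0],[0,0,0]],[[-0.97,0.44,0],[0,0,0]],[[-0.97,0.44,0],[0,0,0]],[[-0.97,0.44,0],[0,0,0]],[[-0.97,0.44,0],[0,0,0]],[[-0.97,0.44,0],[0,0,0]],[[-0.97,0.44,0],[0,0,0]],[[-0.97,0.44,0],[0,0,0]],[[-0.97,0.44,0],[0,0,0]]]' | head -2
python3 -m creep '[[[-0.97,0.44,0],[0,0,0]],[[-0.97,0.44,0],[0,0,0]],[[-0.97,0.44,0],[0,0,0]],[[-0.97,0.44,0],[0,0,0]],[[-0.97,0.44,0],[0,0,0]],[[-0.97,0.44,0],[0,0,0]],[[-0.97,0.44,0],[0,0,0]],[[-0.97,0.44,0],[0,0,0]],[[-0.97,0.44,0],[0,0,0]],[[-0.97,0.44,0],[0,0,0]],[[-0.97,0.44,0],[0,0,0]],[[-0.97,0.44,0],[0,0,0]]]' | head -2
python3 -c "
from h import *
go(571,-373,320,-5.8)"
```

```text
t: 2.85
ee_pos: [375.9, 206.3, 321.3]
t: 4.35
ee_pos: [497.4, -157.2, 321.2]
t 4.35 tcp [ 497.4 -157.2  321.2] deck [ -12.8 -212.2] d [  73.6 -215.8   -1.2] gap 1.005 grip 0.0 F [ 0.4  0.1 -0. ]
 shift now-axes [-6.911  3.161  0.036]  after-turn axes [-6.907  3.168  0.039] turn [-0.     -0.      0.0002]
 joints [ 0.05  0.45  0.26  1.76 -0.14  0.94  0.27]
```

```bash
python3 -m creep '[[[-0.98,0.45,0],[0,0,0]],[[-0.98,0.45,0],[0,0,0]],[[-0.98,0.45,0],[0,0,0]],[[-0.98,0.45,0],[0,0,0]],[[-0.98,0.45,0],[0,0,0]],[[-0.98,0.45,0],[0,0,0]],[[-0.98,0.45,0],[0,0,0]],[[0,0,0],[0,0,0]]]' | head -2
python3 -c "
from h import *
go(571,-373,224,-5.8)
c=shot('wrist','pics/w1.png');P=cloud(c);z=P[...,2]
m=(z>232)&(z<268)&(c['range_z']>0)&(np.hypot(P[...,0]-571,P[...,1]+373)<40)
p=P[m];r=cv2.minAreaRect(p[:,:2].astype(np.float32));print(m.sum(),r,np.percentile(p[:,2],[5,50,95]))
"
```

```text
t: 5.35
ee_pos: [569.1, -373.6, 320.3]
t 5.35 tcp [ 569.1 -373.6  320.3] deck [  83.9 -418.7] d [  1.9   0.6 -96.3] gap 1.001 grip 0.0 F [0.3 0.5 0.1]
 shift now-axes [0.032 0.064 3.21 ]  after-turn axes [0.027 0.06  3.21 ] turn [-0.0002  0.0002 -0.0005]
 joints [ 0.39  0.7   0.25  1.27 -0.17  1.19  0.55]
950 ((568.96435546875, -371.6924133300781), (40.638221740722656, 9.95317554473877), 84.31826782226562) [243.43369374 255.94516013 256.9426595 ]
```

View pics/w1.png

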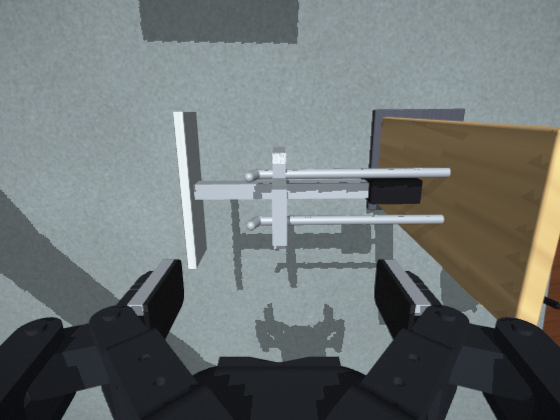

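The wrist view shows the tab at about (280,157) and the arch resting on both prongs, with their ends at (251,176) and (251,225). The grip at (395,190) is blocked by the prongs. The tab centre measures (569.0, -371.7) with its top at z = 256. I'll descend, close and lift.

```bash
python3 -m creep '[[[0.06,0,0.6],[0,0,0]],[[0,0,0.7],[0,0,0]],[[0,0,0.7],[0,0,0]],[[0,0,0.6],[0,0,0]],[[0,0,0.4],[0,0,0]],[[0,0,0.2],[0,0,0]],[[0,0,0],[0,0,0]]]' 
python3 -m creep '[[[0,0,0],[0,0,0]],[[0,0,0],[0,0,0]],[[0,0,0],[0,0,0]],[[0,0,0],[0,0,0]],[[0,0,0],[0,0,0]],[[0,0,0],[0,0,0]],[[0,0,0],[0,0,0]],[[0,0,0],[0,0,0]]]' 1
```

```text
t: 6.28
ee_pos: [570.2, -368.6, 225.3]
tcp_rot: [0.742, 0.67, 0.0, -0.0]
force: [0.1, 0.1, -0.0]
finger_gap: 1.001
grasp_force: 0.0
t: 7.28
ee_pos: [570.3, -369.1, 225.5]
tcp_rot: [0.743, 0.67, 0.0, 0.0]
force: [-1.4, 0.6, 3.1]
finger_gap: 0.102
grasp_force: 59.7
```

```bash
python3 -m creep '[[[0,0,-0.4],[0,0,0]],[[0,0,-0.6],[0,0,0]],[[0,0,0],[0,0,0]],[[0,-0.5,0],[0,0,0]],[[0,-0.8,0],[0,0,0]],[[0,-0.8,0],[0,0,0]],[[0,-0.8,0],[0,0,0]],[[0,-0.5,0],[0,0,0]],[[0,0,0],[0,0,0]]]' 
python3 -c "
from h import *
x,y=fromdeck((-5,-45));print(x,y)
go(x,y,235,-96.75)"
```

```text
t: 8.4
ee_pos: [467.4, -358.7, 255.5]
tcp_rot: [0.743, 0.669, -0.0, -0.001]
force: [0.2, -0.1, -2.6]
finger_gap: 0.103
grasp_force: 64.7
524.7454748296227 7.899606424317504
t 8.4 tcp [ 467.4 -358.7  255.5] deck [ -18.9 -415.8] d [ 57.4 366.6 -20.5] gap 0.103 grip 64.7 F [ 0.2 -0.1 -2.6]
 shift now-axes [12.352  0.622  0.685]  after-turn axes [-0.463 12.359  0.683] turn [-1.00e-04 -2.00e-04 -2.48e-01]
 joints [ 0.44  0.62  0.23  1.66 -0.17  0.88  0.64]
```

```bash
python3 -m creep '[[[0,-0.6,0],[0,0,0]],[[0,-0.8,-0.3],[0,0,0]],[[0,-0.8,-0.5],[0,0,0]],[[0,-0.4,-0.5],[0,0,0]],[[0,0,-0.4],[0,0,0]],[[0,0,0],[0,0,0]]]'|head -2
python3 -m creep '[[[0,0,0],[0,0,0.0252]],[[0,0,0],[0,0,0.0252]],[[0,0,0],[0,0,0.0252]],[[0,0,0],[0,0,0.0252]],[[0,0,0],[0,0,0.0252]],[[0,0,0],[0,0,0.0252]],[[0,0,0],[0,0,0.0252]],[[0,0,0],[0,0,0.0252]],[[0,0,0],[0,0,0.0252]],[[0,0,0],[0,0,0.0252]],[[0,0,0],[0,0,0]]]'|head -2
python3 -c "
from h import *
x,y=fromdeck((-5,-45))
go(x,y,230,-96.75)"
```

```text
t: 9.15
ee_pos: [393.2, -350.9, 307.4]
t: 10.52
ee_pos: [392.2, -349.9, 305.5]
t 10.53 tcp [ 392.2 -349.9  305.5] deck [ -94.6 -415.9] d [132.6 357.8 -75.5] gap 0.104 grip 64.7 F [-0.3 -0.6 -2.7]
 shift now-axes [  3.056 -12.349   2.514]  after-turn axes [  2.986 -12.365   2.518] turn [0.     0.0002 0.0009]
 joints [ 0.21  0.55  0.72  1.79 -0.44  0.96 -0.57]
```

```bash
python3 -m creep '[[[0.25,-1,0],[0,0,0.0009]],[[0.25,-1,0],[0,0,0]],[[0.25,-1,0],[0,0,0]],[[0.25,-1,0],[0,0,0]],[[0.25,-1,0],[0,0,0]],[[0.25,-1,0],[0,0,0]],[[0.25,-1,0],[0,0,0]],[[0.25,-1,0.4],[0,0,0]],[[0.25,-1,0.5],[0,0,0]],[[0.25,-1,0.5],[0,0,0]],[[0.25,-1,0.5],[0,0,0]],[[0.24,-1,0.4],[0,0,0]]]'|head -2
python3 -m creep '[[[0,-0.35,0.2],[0,0,0]],[[0,0,0],[0,0,0]]]'|head -2
python3 -c "
from h import *
x,y=fromdeck((-5,-45))
go(x,y,180,-96.75)
shot('side','pics/s2.png');c=shot('top','pics/t2.png')
P=cloud(c);v,u=np.mgrid[0:420,0:560]
"
```

```text
t: 12.02
ee_pos: [524.3, -2.3, 236.4]
t: 12.28
ee_pos: [524.6, 6.9, 230.8]
t 12.28 tcp [524.6   6.9 230.8] deck [ -5.1 -46. ] d [  0.2   1.  -50.8] gap 0.101 grip 64.7 F [ 0.2 -1.2 -2.8]
 shift now-axes [ 0.004 -0.033  1.693]  after-turn axes [ 0.002 -0.032  1.693] turn [ 0.0001  0.0002 -0.0001]
 joints [-0.51  0.66  0.71  1.89 -0.58  0.81 -1.18]
```

View pics/s2.png

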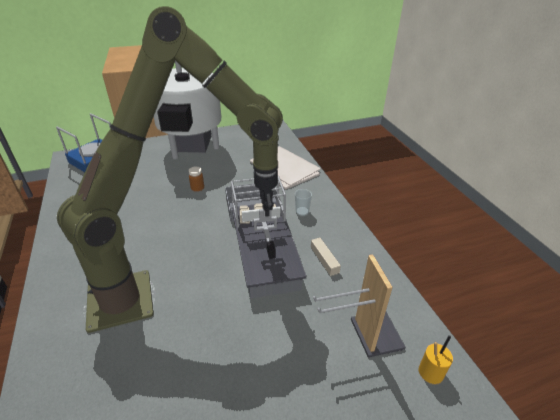

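The rake is off the hook and above the open deck, with its handle at (271,245) and its blade towards the guard. Next I'll lower it until it touches.

```bash
python3 -m creep '[[[0,0,0.5],[0,0,0]],[[0,0,0.7],[0,0,0]],[[0,0,0.6],[0,0,0]],[[0,0,0.3],[0,0,0]],[[0,0,0.1],[0,0,0]],[[0,0,0],[0,0,0]]]'
python3 -m creep '[[[0,0,0.08],[0,0,0]],[[0,0,0],[0,0,0]]]'
python3 -c "
from h import *
x,y=fromdeck((-5,-45))
go(x,y,157.5,-96.75)"
```

```text
t: 13.12
ee_pos: [525.1, 6.2, 165.5]
tcp_rot: [0.998, -0.061, 0.0, -0.0]
force: [-0.7, 0.2, -2.4]
finger_gap: 0.105
grasp_force: 64.7
t: 13.38
ee_pos: [525.5, 6.2, 163.5]
tcp_rot: [0.998, -0.061, 0.001, -0.0]
force: [-0.6, -1.0, 0.2]
finger_gap: 0.103
grasp_force: 65.2
t 13.38 tcp [525.5   6.2 163.5] deck [ -4.1 -46.6] d [-0.7  1.7 -6. ] gap 0.103 grip 65.2 F [-0.6 -1.   0.2]
 shift now-axes [-0.031 -0.053  0.2  ]  after-turn axes [-0.03  -0.053  0.2  ] turn [-0.     -0.0003 -0.0007]
 joints [-0.45  0.75  0.6   1.96 -0.69  0.65 -1.09]
```

```bash
python3 -m creep '[[[0,0,0.08],[0,0,0]],[[0,0,0],[0,0,0]]]'
python3 -c "
from h import *
print(manip.sense()['torque'])
c=shot('wrist','pics/w2.png')"
```

```text
t: 13.62
ee_pos: [525.3, 6.1, 163.2]
tcp_rot: [0.998, -0.061, 0.001, -0.001]
force: [-6.3, 1.4, 21.0]
finger_gap: 0.102
grasp_force: 68.4
[0.31008127 1.03442132 0.04603279]
```

View pics/w2.png

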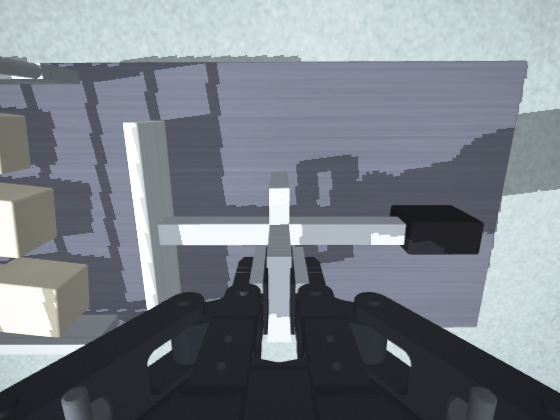

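The rake sits on the deck: blade at (145,215), grip at (440,230), pieces still beyond it. I'll ease the pressure, release, rise, and turn towards the grip.

```bash
python3 -m creep '[[[0,0,-0.1],[0,0,0]],[[0,0,0],[0,0,0]]]'|grep force
python3 -m creep '[[[0,0,0],[0,0,0]],[[0,0,0],[0,0,0]],[[0,0,0],[0,0,0]],[[0,0,0],[0,0,0]],[[0,0,0],[0,0,0]],[[0,0,-0.5],[0,0,0]],[[0,0,-1],[0,0,0]],[[0,0,-1],[0,0,0]],[[0,0,-1],[0,0,0]],[[0,0,-0.5],[0,0,0]],[[0,0.2,0],[0,0,0]]]' 0
python3 -c "
from h import *
x,y=fromdeck((-5,-45-102.5))
go(x,y,200,-6.75)"
```

```text
force: [-1.0, -0.7, 0.9]
grasp_force: 65.2
t: 15.3
ee_pos: [524.7, 0.8, 284.3]
tcp_rot: [0.998, -0.06, 0.001, -0.0]
force: [0.3, -1.2, -0.5]
finger_gap: 0.996
grasp_force: 0.0
t 15.3 tcp [524.7   0.8 284.3] deck [ -4.2 -52.1] d [-12.  -94.7 -84.3] gap 0.996 grip 0.0 F [ 0.3 -1.2 -0.5]
 shift now-axes [-0.023  3.183  2.809]  after-turn axes [3.18  0.026 2.811] turn [-3.000e-04 -2.000e-04  2.496e-01]
 joints [-0.55  0.6   0.78  1.83 -0.51  0.93 -1.23]
```

```bash
python3 -m creep '[[[0,0.8,0],[0,0,0]],[[0,1,0],[0,0,0]],[[0,1,0],[0,0,0]],[[0,0.38,0],[0,0,-0.025]],[[0,0,0],[0,0,-0.025]],[[0,0,0],[0,0,-0.025]],[[0,0,0],[0,0,-0.025]],[[0,0,0],[0,0,-0.025]],[[0,0,0],[0,0,-0.025]],[[0,0,0],[0,0,-0.025]],[[0,0,0],[0,0,-0.025]],[[0,0,0],[0,0,-0.025]]]'|head -2
python3 -m creep '[[[0,0,0],[0,0,-0.025]],[[0,0,0],[0,0,0]]]'|head -2
python3 -c "
from h import *
x,y=fromdeck((-5,-45-102.5))
go(x,y,200,-6.75)
for n in ['wrist','top']:
    c=shot(n,'pics/%s3.png'%n);P=cloud(c);z=P[...,2];g=c['img'].max(2)<60
    dk=(P[...,:2]-D)@RD
    for k,m in dict(grip=g&(z>110)&(z<135)&(dk[...,1]<-110)&(dk[...,1]>-220)&(abs(dk[...,0])<45),blade=(z>110)&(z<140)&(abs(dk[...,0])<90)&(dk[...,1]>10)&(dk[...,1]<70)).items():
        if m.sum()>20: r=cv2.minAreaRect(dk[m].astype(np.float32));print(n,k,m.sum(),r,np.median(z[m]))
"
```

```text
t: 16.8
ee_pos: [511.6, -94.4, 282.2]
t: 17.05
ee_pos: [511.7, -94.4, 282.5]
t 17.05 tcp [511.7 -94.4 282.5] deck [  -5.9 -148.1] d [  1.    0.5 -82.5] gap 1.0 grip 0.0 F [ 0.6 -0.7 -0.4]
 shift now-axes [0.019 0.036 2.75 ]  after-turn axes [0.021 0.03  2.75 ] turn [-0.0003 -0.0001 -0.0009]
 joints [-0.08  0.5   0.27  1.83 -0.17  0.84  0.15]
wrist grip 1010 ((-9.839548110961914, -148.41415405273438), (44.93977355957031, 20.98752784729004), 89.97933959960938) 120.99860940943071
wrist blade 87 ((-9.557616233825684, 12.09984302520752), (3.987278461456299, 13.670049667358398), 89.85765075683594) 112.96357222914145
top grip 81 ((-9.586318016052246, -148.9862060546875), (34.297489166259766, 18.930383682250977), 87.39454650878906) 120.34083382648487
top blade 167 ((-7.666252136230469, 23.848995208740234), (26.175390243530273, 138.21409606933594), 89.73100280761719) 125.08535664787837
```

View pics/wrist3.png

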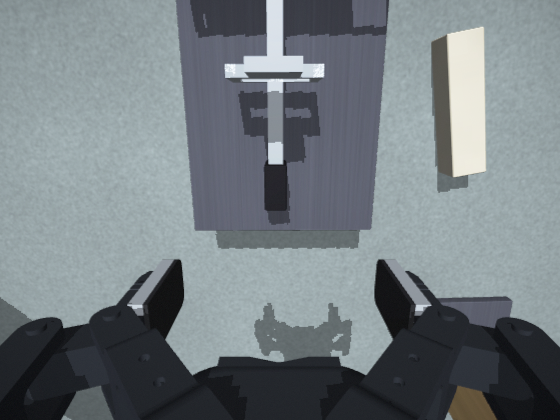

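The wrist view shows the rake flat, with the grip at (276,187) centred at deck (-9.7, -148.4) and top at z = 121. I'll descend on it and grip.

```bash
python3 -m creep '[[[0,-0.12,0.6],[0,0,-0.0009]],[[0,0,0.9],[0,0,0]],[[0,0,0.9],[0,0,0]],[[0,0,0.9],[0,0,0]],[[0,0,0.9],[0,0,0]],[[0,0,0.9],[0,0,0]],[[0,0,0.7],[0,0,0]],[[0,0,0.4],[0,0,0]],[[0,0,0.1],[0,0,0]],[[0,0,0],[0,0,0]]]'
python3 -c "
from h import *
x,y=fromdeck((-9.7,-148.4))
go(x,y,91,-6.75)"
```

```text
t: 18.4
ee_pos: [509.3, -93.8, 94.8]
tcp_rot: [0.747, 0.665, 0.0, 0.0]
force: [-0.1, 0.3, 0.1]
finger_gap: 1.006
grasp_force: 0.0
t 18.4 tcp [509.3 -93.8  94.8] deck [  -8.3 -147.8] d [-1.4 -0.4 -3.8] gap 1.006 grip 0.0 F [-0.1  0.3  0.1]
 shift now-axes [-0.02  -0.045  0.126]  after-turn axes [-0.02  -0.045  0.126] turn [0.0001 0.     0.0002]
 joints [ 0.01  0.78  0.14  2.01 -0.27  0.37  0.25]
```

```bash
python3 -m creep '[[[0,-0.04,0.12],[0,0,0]],[[0,0,0],[0,0,0]],[[0,0,0],[0,0,0]],[[0,0,0],[0,0,0]],[[0,0,0],[0,0,0]],[[0,0,0],[0,0,0]],[[0,0,0],[0,0,0]]]' 1
python3 -c "
from h import *
x,y=fromdeck((-6,-148.4+60))
go(x,y,91.5,-6.75)"
```

```text
t: 19.27
ee_pos: [508.2, -93.6, 91.2]
tcp_rot: [0.747, 0.665, 0.0, 0.0]
force: [0.2, -0.3, 5.4]
finger_gap: 0.246
grasp_force: 59.6
t 19.27 tcp [508.2 -93.6  91.2] deck [  -9.5 -147.7] d [10.4 58.5  0.3] gap 0.246 grip 59.6 F [ 0.2 -0.3  5.4]
 shift now-axes [ 1.978  0.118 -0.009]  after-turn axes [ 1.978  0.115 -0.009] turn [ 0.0001 -0.      0.0003]
 joints [ 0.01  0.79  0.13  2.02 -0.27  0.36  0.25]
```

```bash
python3 -m creep '[[[0.3,0.02,-0.02],[0,0,0]],[[0.5,0.02,0],[0,0,0]],[[0.5,0.02,0],[0,0,0]],[[0.5,0.02,0],[0,0,0]],[[0.4,0.02,0],[0,0,0]],[[0.4,0,0],[0,0,0]],[[0.4,0,0],[0,0,0]]]'
python3 -c "
from h import *
x,y=fromdeck((-6,20))
go(x,y,91.5,-6.75)
c=shot('wrist','pics/w4.png');t=np.array(c['extrinsics'])[:3,3];print(todeck(t),t)"
```

```text
t: 20.15
ee_pos: [521.2, -5.0, 91.5]
tcp_rot: [0.747, 0.664, -0.0, 0.001]
force: [0.3, -5.8, -2.1]
finger_gap: 0.251
grasp_force: 58.9
t 20.15 tcp [521.2  -5.   91.5] deck [ -7.  -58.3] d [10.2 77.6  0. ] gap 0.251 grip 58.9 F [ 0.3 -5.8 -2.1]
 shift now-axes [ 2.609  0.035 -0.004]  after-turn axes [ 2.609  0.033 -0.   ] turn [0.     0.0002 0.0001]
 joints [-0.18  0.79  0.17  2.   -0.32  0.37  0.12]
[-7.57401171 13.57473915] [529.07402739  66.37087489 235.02965853]
```

View pics/w4.png

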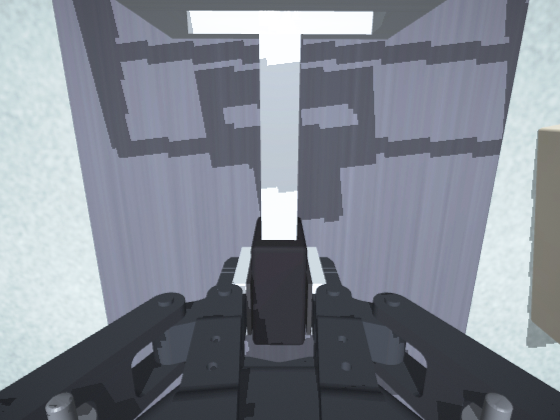

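The grip is held squarely and the arch has entered the guard at (280,22) without touching. I'll keep pushing.

```bash
python3 -m creep '[[[0.35,0,0],[0,0,0]],[[0.35,0,0],[0,0,0]],[[0.35,0,0],[0,0,0]],[[0.35,0,0],[0,0,0]],[[0.35,0,0],[0,0,0]],[[0.35,0,0],[0,0,0]],[[0.3,0,0],[0,0,0]],[[0.2,0,0],[0,0,0]],[[0,0,0],[0,0,0]],[[0,0,0],[0,0,0]]]'
python3 -c "
from h import *
x,y=fromdeck((-6,26))
go(x,y,91.5,-6.75)
a=shot('top','pics/t5.png');b=shot('side','pics/s5.png')
A=cv2.resize(cv2.imread('pics/t5.png')[170:280,155:295],None,fx=4,fy=4,interpolation=2)[:,:400]
A=cv2.resize(cv2.imread('pics/t5.png')[170:280,160:260],None,fx=4,fy=4,interpolation=2)
B=cv2.resize(cv2.imread('pics/s5.png')[150:260,200:300],None,fx=4,fy=4,interpolation=2)
cv2.imwrite('pics/m5.png',np.hstack([A,B]))"
```

```text
t: 21.45
ee_pos: [530.0, 73.7, 91.4]
tcp_rot: [0.747, 0.665, 0.0, -0.001]
force: [0.0, 0.4, -2.0]
finger_gap: 0.248
grasp_force: 58.8
t 21.45 tcp [530.   73.7  91.4] deck [-7.5 21. ] d [2.1 4.8 0.1] gap 0.248 grip 58.8 F [ 0.   0.4 -2. ]
 shift now-axes [ 0.168  0.05  -0.005]  after-turn axes [ 0.168  0.05  -0.005] turn [-0.0001 -0.0001  0.0005]
 joints [-0.34  0.8   0.19  1.96 -0.36  0.41  0.01]
```

View pics/m5.png

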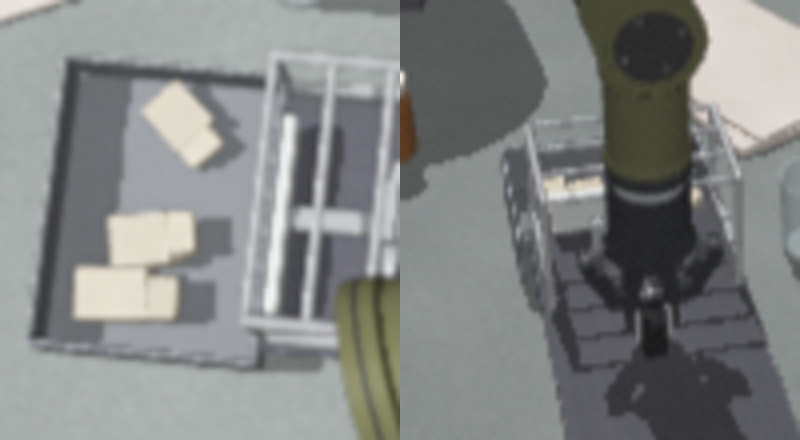

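All three pieces lie inside the bin, at crop (183,123), (150,238) and (125,292), and the blade is at the deck's far edge. I'll draw the rake back.

```bash
python3 -m creep '[[[-0.3,0,0],[0,0,0]],[[-0.5,0,0],[0,0,0]],[[-0.6,0,0],[0,0,0]],[[-0.6,0,0],[0,0,0]],[[-0.6,0,0],[0,0,0]],[[-0.6,0,0],[0,0,0]],[[-0.6,0,0],[0,0,0]],[[-0.6,0,0],[0,0,0]],[[-0.6,0,0],[0,0,0]],[[-0.4,0,0],[0,0,0]],[[-0.3,0,0],[0,0,0]],[[0,0,0.03],[0,0,0]]]'
python3 -m creep '[[[0,0,0.03],[0,0,0]],[[0,0,0],[0,0,0]]]'
python3 -c "
from h import *
go(*fromdeck((-6,-150)),91.5,-6.75);print(manip.sense()['torque'])"
```

```text
t: 23.05
ee_pos: [510.1, -99.3, 91.2]
tcp_rot: [0.748, 0.664, -0.001, 0.001]
force: [-4.0, -5.5, 12.3]
finger_gap: 0.247
grasp_force: 60.8
t: 23.3
ee_pos: [510.1, -99.3, 91.2]
tcp_rot: [0.748, 0.664, -0.001, 0.001]
force: [-4.8, -4.9, 13.3]
finger_gap: 0.244
grasp_force: 61.0
t 23.3 tcp [510.1 -99.3  91.2] deck [  -7.  -153.2] d [1.3 3.  0.3] gap 0.244 grip 61.0 F [-4.8 -4.9 13.3]
 shift now-axes [ 0.105  0.032 -0.01 ]  after-turn axes [ 0.105  0.032 -0.009] turn [ 0.0002  0.0004 -0.    ]
 joints [ 0.02  0.79  0.14  2.01 -0.27  0.36  0.25]
[-0.80361156  0.8383476   0.02262857]
```

Resting on the deck. I'll ease off, open, rise clear and check.

```bash
python3 -m creep '[[[0,0,-0.05],[0,0,0]],[[0,0,0],[0,0,0]]]'|grep force
python3 -m creep '[[[0,0,0],[0,0,0]],[[0,0,0],[0,0,0]],[[0,0,0],[0,0,0]],[[0,0,0],[0,0,0]],[[0,0,0],[0,0,0]],[[0,0,-0.5],[0,0,0]],[[0,0,-1],[0,0,0]],[[0,0,-1],[0,0,0]],[[0,0,-1],[0,0,0]],[[0,0,-1],[0,0,0]],[[0,0,-1],[0,0,0]],[[0,0,-1],[0,0,0]]]' 0
python3 -m creep '[[[-0.9,0,-0.3],[0,0,0]],[[-0.9,0,0],[0,0,0]],[[-0.9,0,0],[0,0,0]],[[0,0,0],[0,0,0]],[[0,0,0],[0,0,0]]]'
python3 -c "
from h import *
c=shot('top','pics/t6.png');shot('side','pics/s6.png')
P=cloud(c);z=P[...,2];dk=(P[...,:2]-D)@RD
m=(z>110)&(z<140)&(abs(dk[...,0])<90)&(dk[...,1]>10)&(dk[...,1]<70);print(cv2.minAreaRect(dk[m].astype(np.float32)),np.median(z[m]))
cv2.imwrite('pics/m6.png',np.hstack([cv2.resize(cv2.imread('pics/t6.png')[130:300,140:400],None,fx=1.5,fy=1.5),cv2.resize(cv2.imread('pics/s6.png')[140:310,180:400],None,fx=1.5,fy=1.5)]))"
```

```text
force: [-0.5, -1.2, 3.4]
grasp_force: 59.7
t: 25.05
ee_pos: [510.1, -96.9, 288.2]
tcp_rot: [0.747, 0.665, 0.0, 0.0]
force: [0.8, 0.3, -0.1]
finger_gap: 1.003
grasp_force: 0.0
t: 25.68
ee_pos: [501.2, -176.3, 295.6]
tcp_rot: [0.747, 0.665, 0.0, -0.0]
force: [-0.2, -0.7, 0.6]
finger_gap: 0.999
grasp_force: 0.0
((-4.765357971191406, 22.636131286621094), (23.261913299560547, 139.61026000976562), 89.9666748046875) 125.59336142195275
```

View pics/m6.png

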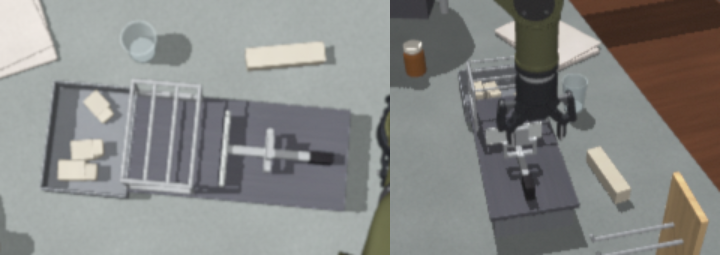

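The rake lies flat on the open deck, with its blade at (226,148) clear of the guard. The three pieces are in the bin, and the beam and beaker look undisturbed in both views.

```bash
python3 -c "
from station import manip
print(manip.hand_in())"
```

```text
the job is handed in; nothing more can be done
None
```

The job is handed in at about 26 s of the 53 s allowed: all three plaster pieces are in the bin, the rake lies flat on the open deck clear of the guard, and the beam, beaker and jar were left alone.

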